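Release the sample door of the plate reader

TASK

Open the wide plate reader so that it can be loaded: slide the thumb latch on its front deck to the left, the way its arrow points, until the sprung cover is released, then let go and take the hand away so that the cover swings fully open. Leave the cover of the narrow cuvette reader shut.

Things in the scene. Friction and masses are not known exactly. Their poses are not given: they have to be found in the camera images.
- plate_reader_tab (a point): Top centre of the black thumb tab (14 x 16 x 15 mm high, ribbed, on a 5 mm thick 26 x 30 mm plate) of the plate reader's latch, 90 mm above the bench, 20 mm above the flat deck. Around it: 21 mm of deck to the front edge, 85 mm to each side, 39 mm to the cover. Axes: z up, x level from the reader's front to the hinge, y level to the left seen from the front: the way it slides to release.
- plate_reader_latch (a joint): Slide of that latch along the tab point's +y (the point moves along), in m: 0 latched, 0.016 end stop. Its tongue lies over a nose on the cover's front edge and is clear of it from about 0.009 on. A spring draws it back to 0, with 1.2 N at 0 and 3.6 N at the end stop. Once the cover has sprung up, the latch may be let go.
- plate_reader_cover (a joint): Cover hinge in rad: 0 shut, flush with the deck; 1.75 open at its stop. Plate reader: the wider of two white bench readers, fixed, 190 deep, 170 wide, 70 high, grey cover 140 wide, 100 long. Hinge along the tab's y, 139 mm behind the tab; the front edge rises away from the tab. Latched it reads about 0.01; released, a weak spring (under 1.5 N at the edge) opens it in about 2 s and holds it.
- cuvette_reader_cover (a joint): Cover hinge of the narrow cuvette reader, in rad: 0 shut. To be left shut. It is built like the plate reader, with the same latch and spring, 190 mm deep but only 105 mm wide, cover 55 mm wide; it stands to the left or right of the plate reader. Both are turned by up to 16 degrees.

How it is judged (in metres and radians):
On the way:
1. the plate reader's latch is slid aside, at least 8 mm (value of joint plate_reader_latch above 0.008 m), for 0.05 s.
At the end, for the whole second after the job is handed in: The plate reader's cover stands open by at least 1.4 rad (80 degrees) and at rest, its latch has been let go and sprung back to within 5 mm of home, and the cuvette reader's cover is shut (under 0.1 rad) (value of joint plate_reader_cover above 1.4 rad and velocity of joint plate_reader_cover below 0.2 rad/s and value of joint plate_reader_latch below 0.005 m and value of joint cuvette_reader_cover below 0.1 rad); the robot touches nothing.
It fails at once if the narrow cuvette reader's cover is opened (value of joint cuvette_reader_cover above 0.1 rad).
It also fails if it takes over 29 s, if anything falls off the work surface, if the arm or the gripper's body presses on something with over 40 N, if the wrist force passes 120 N, or if a joint passes its speed limit or range.

ROBOT

A 6-joint arm with a two-finger parallel gripper is mounted at the origin on a cart in front of the work surface, level with it; the furniture and walls round the work are solid. World frame = base frame: x ahead of the robot, y to its left, z up, the work surface at z = 0. Lengths are in mm, angles in rad, forces in N, time in s.
With the tool pointing down it reaches from about 275 to 750 mm from the base axis. Payload 10.2 kg.
Tool frame: the origin (TCP) lies between the finger pads; the fingertips stand 11 mm ahead of it and the grasp point (between the pads) lies 8 mm behind it; z points along the fingers, y is the line along which they close (so a half turn about z gives the same grasp; the last joint's range is limited). The gripper opens to 85 mm and grips with 20 to 120 N. Pads are 22 mm wide; open, the fingers measure 114 mm over their backs; the gripper's body (76 mm by 85 mm) begins 54 mm behind the grasp point. The pads swing forward as they close: fully open they stand 13 mm farther back than shut.
Start: joints at [0.953, 0.313, 1.498, -0, 1.331, -0.223], TCP at [201.94, 484.615, 242.294] pointing down, gripper open.
Joint ranges: [-2.94, 2.94], [-0.97, 2.17], [0.19, 2.56], [-1.23, 4.37], [0.02, 3.11], [-2.88, 2.88]. Speed limits (rad/s): [2.39, 2.39, 3.01, 3.14, 3.14, 3.14].

INTERFACE

Orientations are given as a unit quaternion [w, x, y, z].
In Python, from rig import sense, eyes, finish_job gives the robot as it stands.
- The arm moves only by the shell command python3 -m jog 'ROWS' [FORCE]. ROWS is JSON, a list of rows, each a list of 7 numbers: the shift along the tool's x, y, z in m, then the turn, a rotation vector about the tool's x, y, z in rad, then the finger opening in m, from 0 to 0.0854. In form: [[dx, dy, dz, rx, ry, rz, gripper], ...]. A call has 1 to 5 rows; each row shifts and turns the commanded pose from where the row before left it, along the tool's axes as they then stand; what a row does not reach is not made up. A row lasts 1/10 s, in which the tool goes at most 50 mm and 8.59 degrees, less where a joint would pass 70% of its speed; a pose out of reach is approached as far as the arm can. A call is refused whole if a number of a shift passes 0.05 or a number of a turn 0.15, either way. A call with a gripper value outside its range is refused whole. The fingers move at their own pace and stop on an object; FORCE is the grip in N (left out, the last holds). Time passes only in rows, so rows that do not move let the fingers close. It gives the time, the measured TCP pose, the force, the opening and the grip force at its end, in the units of the state.
- sense(): the state, without advancing time (a new reading comes with each control period).
- eyes.capture(name): name is "scene" or "top" or "wrist"; returns the picture (400x640x3 uint8, red, green, blue); there is no depth.
- eyes.calibration(name): a dict with "fx", "fy", "cx", "cy" (pixels), "cam_to_world" (4x4, takes a point from camera to world coordinates); the wrist camera has in their place "mount" (4x4, takes a point from camera to tool coordinates, whose origin is the TCP and whose axes are the flange's). Camera axes: x right, y down, z forward; pixel columns grow to the right and rows downward; lengths in mm; the calibration is good to about 2 mm. The wrist camera is an equidistant fisheye: a pixel r from the principal point sees the ray r / f radians off the axis. A picture is of the moment at which its call begins: read the wrist's pose just before it. calibration takes no time and is no camera call.
- finish_job(): hands the job in; it is judged then, once.
The state is a dict: "time_s": time; "joints": joint angles; "dq": joint speeds; "tau": joint torques, N m; "eef_pos": TCP position; "ee_rot": TCP orientation; "force": force on the tool from outside, world axes, zero at the start; "wrist_torque": the same for the moment, N m; "grip_width": opening from 0.0 (shut) to 1.0 (fully open); "grip_force": force on a finger pad.
Only numpy, scipy, OpenCV 4.12 (cv2) and the standard library are available. Lean on these libraries where they do the work, as an engineer would, in place of code of your own. Each camera call takes 0.05 s, during which the arm holds its last target. There are 200 camera calls.

## Working session

There is one attempt and no reset: what is moved stays moved. The work goes in short steps, Python scripts to look and compute and a shell command to move; the robot and the scene stay as the last step left them, time stands still between calls to the robot, and variables do not carry over. Pictures are saved under pics/ and viewed, at most 10 in all, crops included, and the job is handed in when it is done.

```bash
mkdir -p pics; python3 - <<'E'
from rig import sense, eyes
import cv2, numpy as np
s=sense(); print(s)
for n in ("top","scene"):
    im=eyes.capture(n); cv2.imwrite(f"pics/{n}0.png",im[:,:,::-1])
    c=eyes.calibration(n); print(n,{k:(np.round(v,4).tolist()) for k,v in c.items()})
print(eyes.calibration("wrist"))
E
```

```text
{'time_s': 0.0, 'joints': array([ 9.52615371e-01,  3.13485806e-01,  1.49843721e+00,  5.03792461e-07,
        1.33102116e+00, -2.23397863e-01]), 'dq': array([ 0.00130813, -0.00136306,  0.00022973, -0.0002358 ,  0.00033799,
       -0.00111359]), 'tau': array([ 3.33399857e-04, -4.12242472e+01, -2.59751701e+01, -7.44745262e-05,
        4.06633975e-03, -2.78729300e-05]), 'eef_pos': array([201.78262532, 484.40660434, 241.71670385]), 'ee_rot': array([-2.76258862e-04,  1.96112214e-01,  9.80581227e-01, -6.16712113e-04]), 'force': array([-0.05896966,  0.37468201, -0.03235224]), 'wrist_torque': array([-0.06627449,  0.01824125, -0.0277988 ]), 'grip_force': 0.0, 'grip_width': 0.9974547470271119}
top {'fx': 489.3556, 'fy': 489.3556, 'cx': 317.2058, 'cy': 205.9386, 'cam_to_world': [[-0.0219, -0.9819, 0.188, 362.6841], [-0.9995, 0.0254, 0.0164, -21.9474], [-0.0209, -0.1876, -0.982, 1133.5482], [0.0, 0.0, 0.0, 1.0]]}
scene {'fx': 432.1872, 'fy': 432.1872, 'cx': 323.4597, 'cy': 202.961, 'cam_to_world': [[0.7347, -0.3863, 0.5577, 64.4655], [-0.678, -0.3911, 0.6223, -576.9407], [-0.0223, -0.8353, -0.5493, 595.6695], [0.0, 0.0, 0.0, 1.0]]}
{'fx': 309.70691628693146, 'fy': 309.70691628693146, 'cx': 319.80000373707406, 'cy': 198.8510383234711, 'mount': array([[-2.69332060e-04, -9.56471343e-01, -2.91826142e-01,
         7.42250676e+01],
       [ 9.99999953e-01, -2.14584575e-04, -2.19610385e-04,
        -6.41277600e-01],
       [ 1.47429652e-04, -2.91826187e-01,  9.56471356e-01,
        -1.32051931e+02],
       [ 0.00000000e+00,  0.00000000e+00,  0.00000000e+00,
         1.00000000e+00]])}
```

View pics/top0.png

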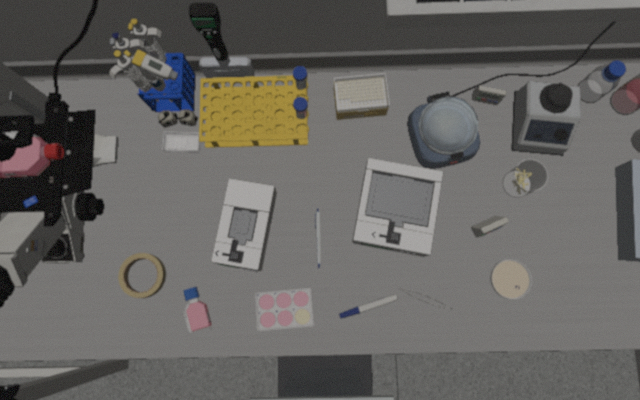

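View pics/scene0.png

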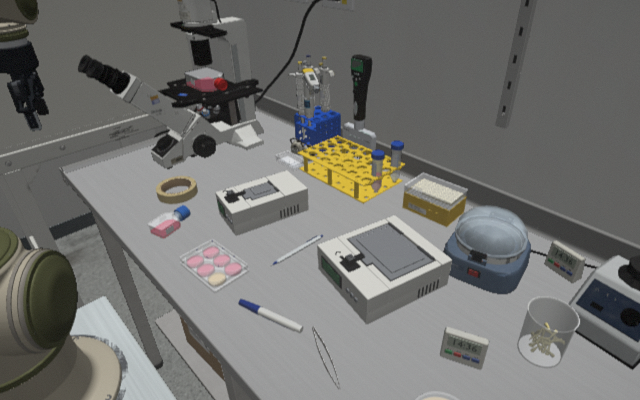

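The top view shows the plate reader (the wide one) around (398,207), with its black latch near (393,233). The cuvette reader is at (243,225). The scene view shows the plate reader's tab near (350,262).

```bash
cat > h.py <<'E'
import cv2, numpy as np
from rig import sense, eyes
def ray(n,u,v):
    c=eyes.calibration(n); T=np.array(c["cam_to_world"])
    d=T[:3,:3]@np.array([(u-c["cx"])/c["fx"],(v-c["cy"])/c["fy"],1]); return T[:3,3],d
def onz(n,u,v,z):
    o,d=ray(n,u,v); return o+d*(z-o[2])/d[2]
E
python3 - <<'E'
from h import *
im=cv2.imread("pics/top0.png"); g=cv2.cvtColor(im,cv2.COLOR_BGR2GRAY)
roi=np.zeros_like(g); roi[150:265,345:450]=1
m=((g>165)&(roi>0)).astype(np.uint8)
cs,_=cv2.findContours(m,cv2.RETR_EXTERNAL,cv2.CHAIN_APPROX_NONE); c=max(cs,key=cv2.contourArea)
b=cv2.boxPoints(cv2.minAreaRect(c)); print(b)
P=np.array([onz("top",*p,70)[:2] for p in b]); print(P.round(1), np.linalg.norm(P-np.roll(P,-1,0),axis=1))
E=np.roll(P,-1,0)-P; print(np.degrees(np.arctan2(E[:,1],E[:,0])))
for n,(x0,y0,x1,y1) in {"top":(352,155,446,260),"scene":(315,215,455,320)}.items():
    im=cv2.imread(f"pics/{n}0.png"); s=5
    cv2.imwrite(f"pics/{n}c.png",cv2.resize(im[y0:y1,x0:x1],None,fx=s,fy=s,interpolation=cv2.INTER_CUBIC))
E
```

```text
[[434. 198.]
 [436. 198.]
 [436. 203.]
 [434. 203.]]
[[ 577.5 -262.5]
 [ 577.4 -266.9]
 [ 566.1 -266.1]
 [ 566.2 -261.7]] [ 4.39575054 11.26485211  4.38724531 11.26548184]
[-91.50328536 176.15032878  88.50945456  -3.80624655]
```

View pics/topc.png

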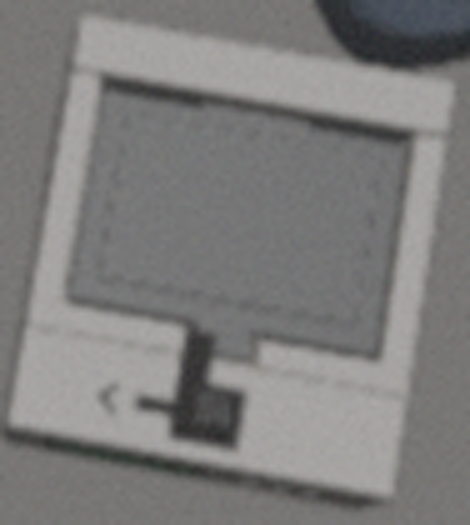

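View pics/scenec.png

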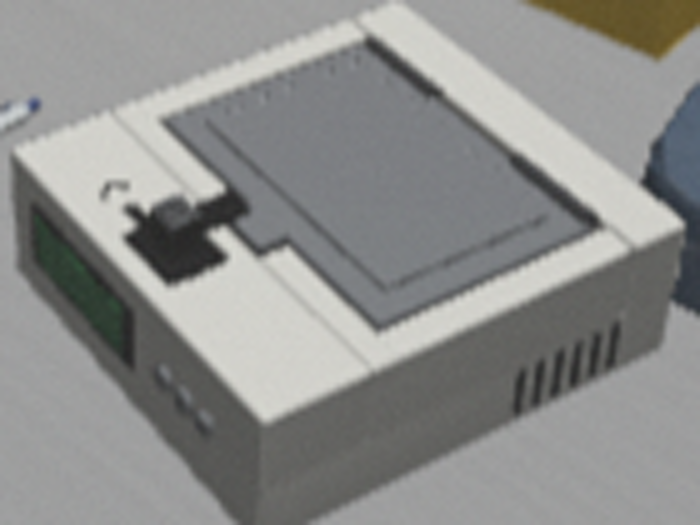

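In the top crop, the reader's deck corners are at about (83,15), (453,85), (390,497) and (8,430). The tab top is at about (213,408), and the arrow points left. In the scene crop the tab top is at about (172,208).

```bash
python3 - <<'E'
from h import *
q=lambda n,u,v:(np.array([u,v])/5-.4+np.array({"top":(352,155),"scene":(315,215)}[n]))
C=[onz("top",*q("top",*p),70)[:2] for p in ((83,15),(453,85),(390,497),(8,430))]
P=np.array(C); print(P.round(1),np.linalg.norm(P-np.roll(P,-1,0),axis=1).round(1))
ax=[P[0]-P[3],P[1]-P[2]]; print("x dir deg",[np.degrees(np.arctan2(a[1],a[0])).round(1) for a in ax],
 "y dir-90",[np.degrees(np.arctan2(a[1],a[0])).round(1)-90 for a in (P[0]-P[1],P[3]-P[2])])
a=np.radians(np.mean([np.degrees(np.arctan2(v[1],v[0])) for v in ax]+[np.degrees(np.arctan2(v[1],v[0]))-90 for v in (P[0]-P[1],P[3]-P[2])]))
print("yaw",np.degrees(a)); f=(P[2]+P[3])/2; print("tab from deck",f+21*np.array([np.cos(a),np.sin(a)]), "via centre",P.mean(0)-74*np.array([np.cos(a),np.sin(a)]))
print("top",onz("top",*q("top",213,408),90),"scene",onz("scene",*q("scene",172,208),90))
E
```

```text
[[ 674.1 -121.3]
 [ 637.1 -284.7]
 [ 454.3 -244.8]
 [ 487.4  -80.9]] [167.5 187.1 167.2 191. ]
x dir deg [np.float64(-12.2), np.float64(-12.3)] y dir-90 [np.float64(-12.799999999999997), np.float64(-11.400000000000006)]
yaw -12.174597653057473
tab from deck [ 491.34099995 -167.30757519] via centre [ 490.85675421 -167.34027246]
top [ 492.33514447 -167.7312844    90.        ] scene [ 492.7693253  -163.68850344   90.        ]
```

The deck and tab measurements agree: tab at about (491.5, -167, 90), reader yaw -12.2°. The measured edges (167 x 189) match the given 170 x 190. I'll turn the tool by -0.18 rad about z so the finger line follows the slide, and then transit.

```bash
python3 -m jog '[[0,0,0,0,0,-0.09,0.04],[0,0,0,0,0,-0.09,0.04],[-0.029,-0.04,0,0,0,0,0.04],[-0.029,-0.04,0,0,0,0,0.04],[-0.029,-0.04,0,0,0,0,0.04]]' 20
python3 -m jog '[[-0.029,-0.04,0,0,0,0,0.04],[-0.029,-0.04,0,0,0,0,0.04],[-0.029,-0.04,0,0,0,0,0.04],[-0.029,-0.04,0,0,0,0,0.04],[-0.029,-0.04,0,0,0,0,0.04]]'
python3 -m jog '[[-0.029,-0.04,0,0,0,0,0.04],[-0.029,-0.04,0,0,0,0,0.04],[-0.029,-0.04,0,0,0,0,0.04],[-0.029,-0.04,0,0,0,0,0.04],[-0.029,-0.04,0,0,0,0,0.04]]'
python3 -m jog '[[0,0,0,0,0,0,0.04],[0,0,0,0,0,0,0.04]]'
```

```text
time_s: 0.6
eef_pos: [261.4, 347.2, 241.9]
ee_rot: [-0.0, 0.107, 0.994, -0.0]
force: [1.3, 0.5, -0.4]
grip_width: 0.47
grip_force: 0.0
time_s: 1.1
eef_pos: [360.6, 120.6, 242.3]
ee_rot: [0.0, 0.107, 0.994, 0.0]
force: [0.8, 1.3, -1.1]
grip_width: 0.465
grip_force: 0.0
time_s: 1.6
eef_pos: [459.7, -105.9, 242.1]
ee_rot: [-0.0, 0.107, 0.994, 0.0]
force: [1.4, -0.1, -0.3]
grip_width: 0.465
grip_force: 0.0
time_s: 1.8
eef_pos: [459.2, -104.2, 241.7]
ee_rot: [-0.001, 0.108, 0.994, 0.0]
force: [-1.1, 0.8, -0.2]
grip_width: 0.47
grip_force: 0.0
```

```bash
python3 -m jog '[[-0.022,-0.027,0.02,0,0,0,0.04],[-0.022,-0.027,0.02,0,0,0,0.04],[0,0,0.03,0,0,0,0.04],[0,0,0,0,0,0,0.04],[0,0,0,0,0,0,0.04]]'
cat >> h.py <<'E'
from scipy.spatial.transform import Rotation as R
def wray(s,u,v):
    c=eyes.calibration("wrist"); a=np.array([u-c["cx"],v-c["cy"]])/c["fx"]; r=np.hypot(*a)
    d=np.r_[a/r*np.sin(r),np.cos(r)]; q=s["ee_rot"]; W=R.from_quat([q[1],q[2],q[3],q[0]]).as_matrix(); M=c["mount"]
    return s["eef_pos"]+W@M[:3,3], W@M[:3,:3]@d
def wproj(s,p):
    c=eyes.calibration("wrist"); q=s["ee_rot"]; W=R.from_quat([q[1],q[2],q[3],q[0]]).as_matrix(); M=c["mount"]
    d=M[:3,:3].T@(W.T@(np.array(p)-s["eef_pos"])-M[:3,3]); t=np.arctan2(np.hypot(d[0],d[1]),d[2])
    return np.array([c["cx"],c["cy"]])+c["fx"]*t*d[:2]/np.hypot(d[0],d[1])
def wonz(s,u,v,z):
    o,d=wray(s,u,v); return o+d*(z-o[2])/d[2]
E
python3 - <<'E'
from h import *
s=sense(); im=eyes.capture("wrist")[:,:,::-1]; print(s["eef_pos"],wproj(s,[491.5,-167,90]))
cv2.imwrite("pics/w1.png",im)
E
```

```text
time_s: 2.3
eef_pos: [490.8, -164.7, 173.1]
ee_rot: [-0.0, 0.106, 0.994, 0.0]
force: [0.1, 0.5, 0.1]
grip_width: 0.469
grip_force: 0.0
[ 490.83668344 -164.70320296  173.13256181] [317.91331875 211.64581189]
```

View pics/w1.png

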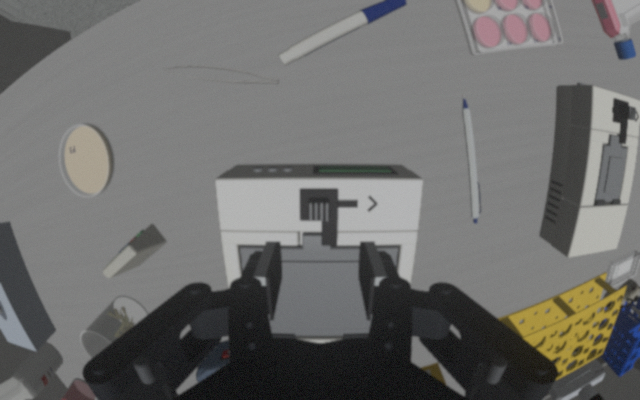

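The wrist view puts the tab top at about (318,209), against a prediction of (318,212), so the estimate holds to within 2 mm. The arrow points image-right, which is tool +y. I'll descend around the tab.

```bash
python3 -m jog '[[0,-0.002,0.03,0,0,0,0.04],[0,0,0.03,0,0,0,0.04],[0,0,0.015,0,0,0,0.04],[0,0,0,0,0,0,0.04]]'
python3 -m jog '[[0,0,0.004,0,0,0,0.04],[0,0,0.003,0,0,0,0.04],[0,0,0,0,0,0,0.04]]'
python3 - <<'E'
from h import *
s=sense(); im=eyes.capture("wrist")[:,:,::-1]; print(s["eef_pos"],wproj(s,[491.5,-167,90]))
cv2.imwrite("pics/w2.png",cv2.resize(im[100:330,200:440],None,fx=2.5,fy=2.5))
E
```

```text
time_s: 2.75
eef_pos: [490.3, -167.0, 97.3]
ee_rot: [-0.001, 0.107, 0.994, 0.0]
force: [-0.5, 0.2, 0.6]
grip_width: 0.465
grip_force: 0.0
time_s: 3.05
eef_pos: [490.8, -167.9, 91.0]
ee_rot: [0.001, 0.107, 0.994, -0.0]
force: [0.1, -0.2, 0.0]
grip_width: 0.466
grip_force: 0.0
[ 490.78198018 -167.89813059   90.97151097] [323.42588252 265.88035592]
```

View pics/w2.png

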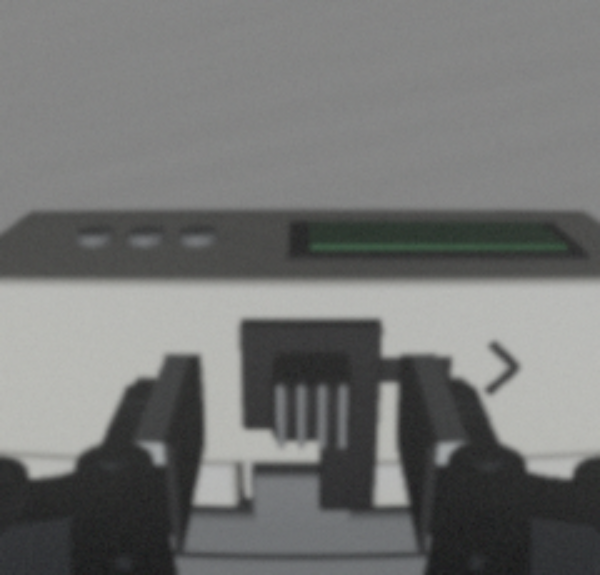

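The crop shows the fingers straddling the tab: inner faces at about 203 and 400, tab from 275 to 350. The pushing finger therefore has about 14.5 mm to go before contact. I'll push to the left in small steps and watch the force.

```bash
python3 -m jog '[[0,0,0.002,0,0,0,0.04],[0,0.006,0,0,0,0,0.04],[0,0.006,0,0,0,0,0.04],[0,0,0,0,0,0,0.04]]'
python3 -m jog '[[0,0.003,0,0,0,0,0.04],[0,0.003,0,0,0,0,0.04],[0,0.003,0,0,0,0,0.04],[0,0,0,0,0,0,0.04]]'
python3 -m jog '[[0,0.003,0,0,0,0,0.04],[0,0.003,0,0,0,0,0.04],[0,0,0,0,0,0,0.04],[0,0,0,0,0,0,0.04]]'
python3 - <<'E'
from h import *
s=sense(); im=eyes.capture("wrist")[:,:,::-1]; print(s["eef_pos"],s["force"])
cv2.imwrite("pics/w3.png",cv2.resize(im[100:330,200:440],None,fx=2.5,fy=2.5))
E
```

```text
time_s: 3.5
eef_pos: [493.2, -155.3, 88.4]
ee_rot: [-0.0, 0.107, 0.994, 0.0]
force: [0.5, -0.2, -0.4]
grip_width: 0.466
grip_force: 0.0
time_s: 3.9
eef_pos: [495.0, -147.2, 88.3]
ee_rot: [0.0, 0.107, 0.994, -0.0]
force: [0.2, -2.0, 0.7]
grip_width: 0.47
grip_force: 0.8
time_s: 4.3
eef_pos: [496.3, -141.5, 88.4]
ee_rot: [0.0, 0.107, 0.994, -0.0]
force: [-0.1, -2.4, 0.1]
grip_width: 0.468
grip_force: 1.5
[ 496.33506122 -141.49885939   88.36683386] [-0.0961709  -2.39412928  0.08926811]
```

View pics/w3.png

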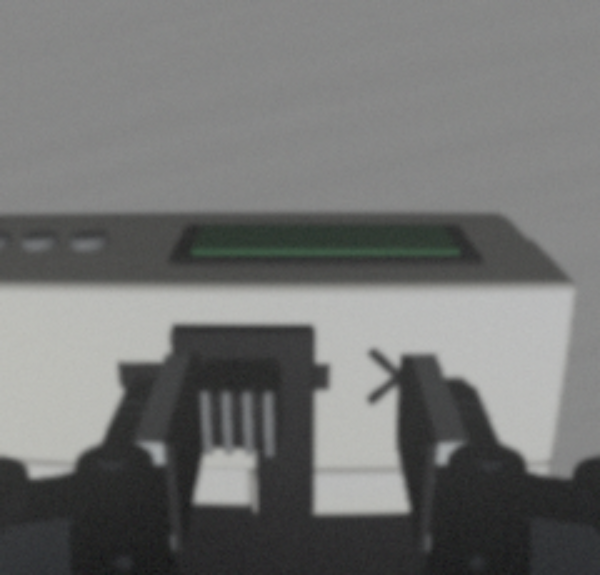

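The pushing finger is on the tab with about 2.4 N, and the tab has slid by about 12 mm. The grey cover is gone from behind the tab, where it is now dark, so it appears to have sprung up. I'll push 2 mm more, hold, then back off, lift away and check.

```bash
python3 -m jog '[[0,0.002,0,0,0,0,0.04],[0,0,0,0,0,0,0.04],[0,0,0,0,0,0,0.04],[0,0,0,0,0,0,0.04],[0,0,0,0,0,0,0.04]]'
python3 -m jog '[[0,0,0,0,0,0,0.04],[0,0,0,0,0,0,0.04],[0,0,0,0,0,0,0.04],[0,0,0,0,0,0,0.04],[0,0,0,0,0,0,0.04]]'
python3 - <<'E'
from h import *
im=eyes.capture("scene")[:,:,::-1]
cv2.imwrite("pics/s2.png",cv2.resize(im[90:330,170:490],None,fx=2.2,fy=2.2))
E
```

```text
time_s: 4.85
eef_pos: [496.7, -139.6, 88.4]
ee_rot: [0.0, 0.107, 0.994, -0.0]
force: [-0.7, -3.7, 1.4]
grip_width: 0.472
grip_force: 1.6
time_s: 5.35
eef_pos: [496.7, -139.6, 88.3]
ee_rot: [0.0, 0.107, 0.994, -0.0]
force: [-0.1, -3.3, 2.1]
grip_width: 0.465
grip_force: 1.7
```

View pics/s2.png

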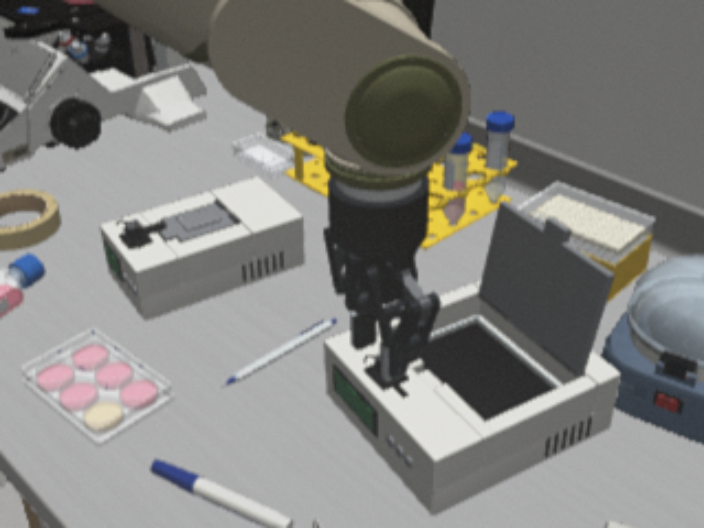

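The scene view shows the plate reader's cover standing upright (about 550,285) and the cuvette reader still shut at (200,245). Next I'll let the latch return, lift clear and pull back toward the robot.

```bash
python3 -m jog '[[0,-0.009,0,0,0,0,0.04],[0,-0.009,0,0,0,0,0.04],[0,-0.008,0,0,0,0,0.04],[0,0,0,0,0,0,0.04]]'
python3 -m jog '[[0,0,-0.02,0,0,0,0.04],[0,0,-0.03,0,0,0,0.04],[0.02,0,-0.04,0,0,0,0.04],[0.03,0,-0.035,0,0,0,0.04],[0,0,0,0,0,0,0.04]]'
python3 -m jog '[[0,0,0,0,0,0,0.04],[0,0,0,0,0,0,0.04],[0,0,0,0,0,0,0.04],[0,0,0,0,0,0,0.04],[0,0,0,0,0,0,0.04]]'
python3 - <<'E'
from h import *
a=eyes.capture("scene")[:,:,::-1]; b=eyes.capture("wrist")[:,:,::-1]
cv2.imwrite("pics/s3.png",np.hstack([cv2.resize(a[120:330,200:470],(400,311)),cv2.resize(b[60:320,150:484],(400,311))]))
E
```

```text
time_s: 5.8
eef_pos: [490.7, -165.8, 88.0]
ee_rot: [-0.0, 0.108, 0.994, 0.0]
force: [-0.9, 0.2, 0.2]
grip_width: 0.467
grip_force: 0.0
time_s: 6.3
eef_pos: [441.7, -154.2, 217.5]
ee_rot: [0.003, 0.107, 0.994, -0.001]
force: [-0.0, 0.3, -0.7]
grip_width: 0.468
grip_force: 0.0
time_s: 6.8
eef_pos: [442.3, -154.3, 212.7]
ee_rot: [-0.001, 0.107, 0.994, 0.0]
force: [-0.9, 0.6, -0.3]
grip_width: 0.464
grip_force: 0.0
```

View pics/s3.png

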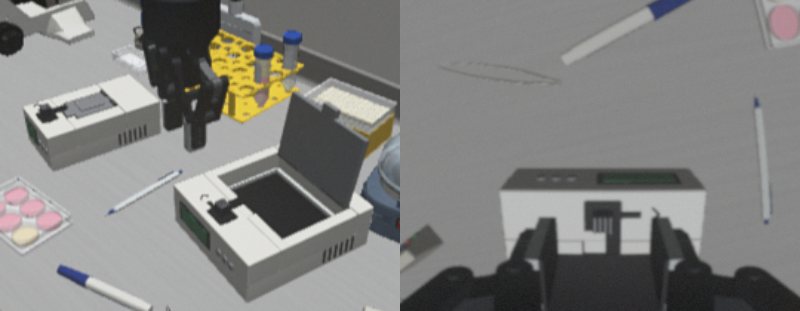

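The left half shows the plate reader's cover fully open at about (325,150), the hand clear of everything, and the cuvette reader shut. The right half shows the latch back home at about (602,215). I'll hand in.

```bash
python3 -m jog '[[0,0,0,0,0,0,0.04],[0,0,0,0,0,0,0.04],[0,0,0,0,0,0,0.04],[0,0,0,0,0,0,0.04],[0,0,0,0,0,0,0.04]]' >/dev/null; python3 -c "
from rig import finish_job
print(finish_job())"
```

```text
the job is handed in; nothing more can be done
None
```

The plate reader's cover stands fully open with its latch back home, the cuvette reader is still shut, the hand is clear, and the job was handed in at about 7.5 s (no verdict was returned).

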